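Draw a cutter capsule out of its deep well with the pull hook

ROBOT

A 7-joint arm with a two-finger parallel gripper is mounted at the origin on a cart in front of the work surface, level with it; the furniture and walls round the work are solid. World frame = base frame: x ahead of the robot, y to its left, z up, the work surface at z = 0. Lengths are in m, angles in rad, forces in N, time in s.
With the tool pointing down it reaches from about 0.35 to 0.9 m from the base axis. Payload 8.1 kg.
Tool frame: the origin (TCP) lies midway between the tips of the shut fingers; the grasp point (between the pads) lies arm.hold_point_z behind it (arm.hold_point_z is the distance from the TCP to the grasp point, in m); z points along the fingers, x is the direction in which the jaws open and shut, and the axes are right-handed (so a half turn about z gives the same grasp; the last joint's range is limited). The gripper opens to 92 mm and grips with 3 to 60 N. Pads are 19 mm wide; open, the fingers measure 130 mm over their backs; the gripper's body (75 mm by 190 mm) begins 47 mm behind the grasp point.
Start: joints at [-1.33, 0.434, 0.025, 1.573, -0.012, 1.134, -0.075], TCP at [0.211, 0.588, 0.227] pointing down, gripper open.
Joint ranges: [-2.62, 2.62], [-0.44, 2.09], [-1.27, 1.32], [0.08, 2.57], [-1.32, 4.46], [0.12, 2], [-2.74, 2.74]. Speed limits (rad/s): [2.22, 2.22, 3.01, 3.01, 3.14, 3.14, 3.14].

INTERFACE

Orientations are given as a rotation vector (axis times angle).
In Python, from cell import arm gives the robot as it stands.
- The arm moves only by the shell command python3 -m pendant 'ROWS' [FORCE]. ROWS is JSON, a list of rows, each an object with "dp": the shift along the tool's x, y, z in m, a list of three; "rotation": the turn, a rotation vector about the tool's x, y, z in rad, a list of three; "fingers": the closure, from -1 (fully open) to 1 (shut). In form: [{"dp": [x, y, z], "rotation": [rx, ry, rz], "fingers": fingers}, ...]. A call has 1 to 20 rows; each row is the pose to reach, as a shift and turn from the pose measured when the call began, along the tool's axes at that moment; what a row does not reach only later rows make up. A row lasts 1/8 s, in which the tool goes at most 62.5 mm and 10.7 degrees, less where a joint would pass 70% of its speed; a pose out of reach is approached as far as the arm can. A call with a gripper value outside its range is refused whole. The fingers move at their own pace and stop on an object; FORCE is the grip in N (left out, the last holds). Time passes only in rows, so rows that repeat a pose let the fingers close. It gives the time, the measured TCP pose, the force and the opening at its end, in the units of the state.
- arm.observe(): the state, without advancing time (a new reading comes with each control period).
- arm.get_image(name): name is "scene" or "top" or "wrist"; returns the picture (480x640x3 uint8, blue, green, red); there is no depth.
- arm.camera_params(name): a dict with "camera_matrix" (3x3 intrinsics, pixels), "rvec" (rotation vector, rad) and "tvec" (3), from world to camera coordinates, as OpenCV has them. Camera axes: x right, y down, z forward; pixel columns grow to the right and rows downward; lengths in m; the calibration is good to about 2 mm. A picture is of the moment at which its call begins: read the wrist's pose just before it. camera_params takes no time and is no camera call; for the wrist camera it gives the pose at the moment of the call.
- arm.sign_off(): hands the job in, once; it reports no verdict.
The state is a dict: "clock": time; "joints": joint angles; "dq": joint speeds; "joint_efforts": joint torques, N m; "position": TCP position; "ee_rot": TCP orientation; "force": force on the tool from outside, world axes, zero at the start; "ft_torque": the same for the moment, N m; "width": opening from 0.0 (shut) to 1.0 (fully open).
Only numpy, scipy, OpenCV 4.12 (cv2) and the standard library are available. Lean on these libraries where they do the work, as an engineer would, in place of code of your own. Each camera call takes 0.05 s, during which the arm holds its last target.

TASK

Take the yellow-handled pull hook from its stand, reach down into the deep well that holds the red capsule, hook its wire bail and draw it out. Lower the red capsule into the black tray so that it stands upright there before you slip the hook out of the bail, then hang the hook back in the fork of its stand. Never touch the red capsule with the fingers, and leave the blue capsule standing in its well.

Things in the scene. Friction and masses are not known exactly. Their poses are not given: they have to be found in the camera images.
- well_block: Fixed aluminium block 74 x 140 mm, 110 mm high, on a foot plate 100 x 164 x 8 mm. Origin: centre of its underside, on the desk; z up, y along its length. Two round wells open at the top, 52 mm bore, floors 10 mm above the origin (100 mm deep), axes at x = 0, y = +33 and -33 mm. One holds the red capsule, the other the blue; which is which varies.
- red_capsule: Loose steel capsule, red lid, about 0.18 kg. Origin: centre of its underside. Body 46 mm diameter, lid top at z = 34 mm. A rigid red wire bail (3.2 mm) stands on the lid as an arch in the y-z plane: legs at y = +-17 mm up to z = 50 mm, then sloping in to a crown over y = -3..3 mm, underside at z = 62 mm, top 65 mm. In the well the crown is 35 mm below the block's top.
- red_capsule_bail (a point): Point at the underside of the crown of the red capsule's bail, 62 mm above its origin. The opening below it is 28 mm high and 31 mm wide; the hook passes through along the capsule's x axis.
- blue_capsule: The same capsule with blue lid and bail, in the other well; it stays there. Origin: centre of its underside.
- pull_hook: Loose hook tool, 0.12 kg, handle up. Origin: underside centre of its steel collar (40 mm diameter, 4 mm thick); z up along the shaft. Yellow handle 36 (x) x 16 (y) mm from z = 4 to 56 mm: grip across y from above. Shaft: 4 mm wire on the z axis down to a J: foot runs towards -x, underside at z = -97 mm; upturned lip at x = -14 mm, its top at z = -86 mm; gap shaft to lip 10 mm.
- hook_seat (a point): Point on top of the hook's foot midway between shaft and lip, where a bail rests: x = -7 mm, y = 0, z = -93 mm in the hook's frame.
- hook_stand: Fixed grey stand. Origin: centre of its underside, on the desk; z up. Foot 90 x 80 x 10 mm, upright at x = 30..42 mm, level fork with top at z = 130 mm: two prongs from x = -28 mm, slot y = -12..12 mm open towards -x, closed at x = 20 mm. The hook hangs at about x = y = 0, shaft in the slot, collar on both prongs, lip towards -x; it lifts out and goes back in vertically.
- tray: Fixed black open tray, 130 x 130 mm outside, rim 14 mm high, walls 4 mm, inner floor 4 mm above the origin. Origin: centre of its underside, on the desk.
- laser_head_column: Laser marker fixed at the back. Origin: on the desk at the foot of its column. Its blue arm and grey head hang over the desk behind the work: their front faces lie 147 mm nearer to the robot (world -x) than the origin, at heights 290 to 480 mm, along the whole width of the work. Keep wrist and gripper in front of them.

How it is judged:
By the outcome, as a careful person would: the job done as asked, in the order asked, and still so for the second after the job is handed in, with the robot touching nothing.
It also fails if it takes over 72 s, if anything falls off the work surface, if the arm or the gripper's body presses on something with over 40 N, if the wrist force passes 120 N, or if a joint passes its speed limit or range.

## Working session

There is one attempt and no reset: what is moved stays moved. The work goes in short steps, Python scripts to look and compute and a shell command to move; the robot and the scene stay as the last step left them, time stands still between calls to the robot, and variables do not carry over. Pictures are saved under pics/ and viewed, and the job is handed in when it is done.

```bash
ls; mkdir -p pics; python3 - <<'E'
from cell import arm
import cv2
print(arm.observe(), arm.hold_point_z)
for n in ("scene","top","wrist"):
    p=arm.camera_params(n); print(n,p)
    cv2.imwrite(f"pics/{n}0.png",arm.get_image(n))
E
```

```text
pics
{'clock': 0.0, 'joints': array([-1.32958574,  0.43523691,  0.02496553,  1.57407377, -0.01159079,
        1.13398178, -0.07507905]), 'dq': array([-7.55780935e-04,  1.00588693e-03,  1.69842220e-03,  9.17619362e-04,
       -9.35222327e-05,  3.06474063e-04,  1.88273320e-04]), 'joint_efforts': array([-2.25366225e-04, -6.67864251e+01,  9.84799415e-01, -3.14445949e+01,
       -6.05717185e-02,  4.30730078e-02,  2.20879710e-04]), 'position': array([0.21055799, 0.58793895, 0.22594525]), 'ee_rot': array([ 2.56790525e+00,  1.80806802e+00, -1.85475698e-03]), 'force': array([-0.06140615,  0.25860347, -0.00475971]), 'ft_torque': array([ 0.03372112, -0.0359858 , -0.0076117 ]), 'width': 0.9978034620320093} 0.0188
scene {'camera_matrix': array([[620.45528777,   0.        , 318.52129434],
       [  0.        , 620.45528777, 240.02803022],
       [  0.        ,   0.        ,   1.        ]]), 'rvec': array([ 1.83535414, -0.96959141,  0.61998787]), 'tvec': array([-0.21452118,  0.30585057,  0.9636505 ])}
top {'camera_matrix': array([[505.31180948,   0.        , 321.29883499],
       [  0.        , 505.31180948, 239.54433644],
       [  0.        ,   0.        ,   1.        ]]), 'rvec': array([ 2.12939057, -2.11953326,  0.1695146 ]), 'tvec': array([0.10761802, 0.55776644, 0.84878598])}
wrist {'camera_matrix': array([[380.38945156,   0.        , 318.52123003],
       [  0.        , 380.38945156, 246.00206641],
       [  0.        ,   0.        ,   1.        ]]), 'rvec': array([-2.35399129, -1.65933194, -0.2521649 ]), 'tvec': array([-0.62457992, -0.03874856,  0.39158122])}
```

View pics/scene0.png

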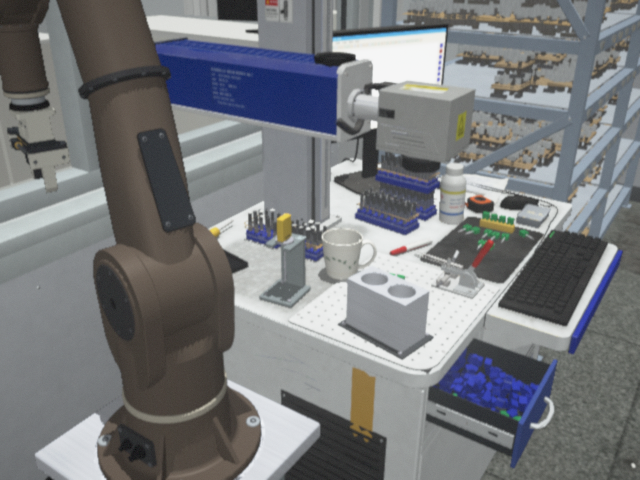

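View pics/top0.png

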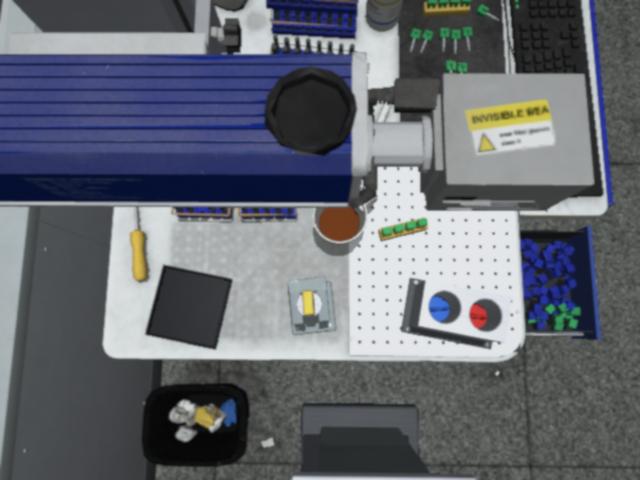

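View pics/wrist0.png

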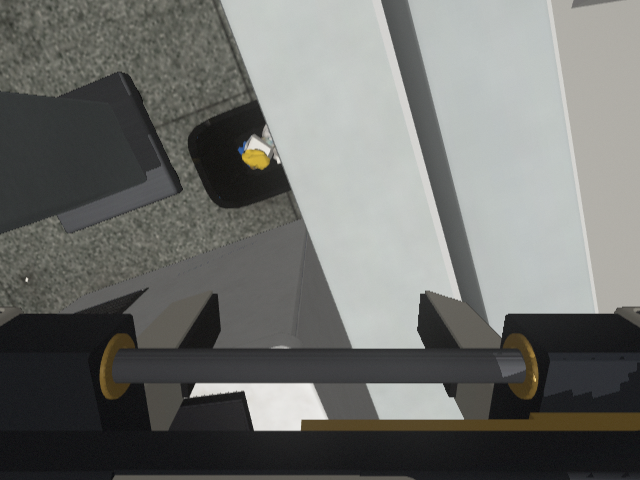

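The top view shows the tray at about (190,306), the hook stand near (311,305), the blue capsule at (443,308) and the red one at (486,316). I'll enlarge these.

```bash
python3 - <<'E'
import cv2
a=cv2.imread("pics/top0.png")
cv2.imwrite("pics/c1.png",cv2.resize(a[255:355,390:530],None,fx=5.7,fy=5.7,interpolation=cv2.INTER_CUBIC))
cv2.imwrite("pics/c2.png",cv2.resize(a[255:355,135:345],None,fx=3.8,fy=3.8,interpolation=cv2.INTER_CUBIC))
s=cv2.imread("pics/scene0.png")
cv2.imwrite("pics/c3.png",cv2.resize(s[200:360,250:440],None,fx=3.7,fy=3.7,interpolation=cv2.INTER_CUBIC))
E
```

```text
(no output)
```

View pics/c1.png

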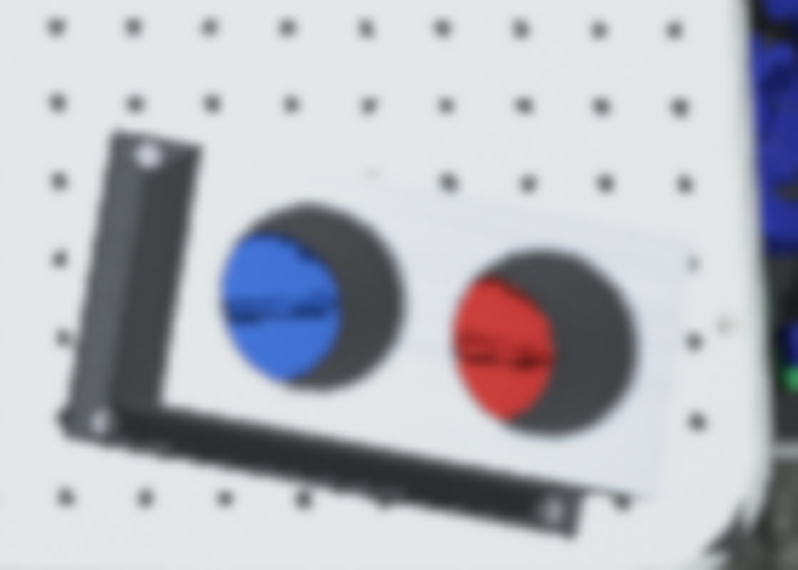

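View pics/c2.png

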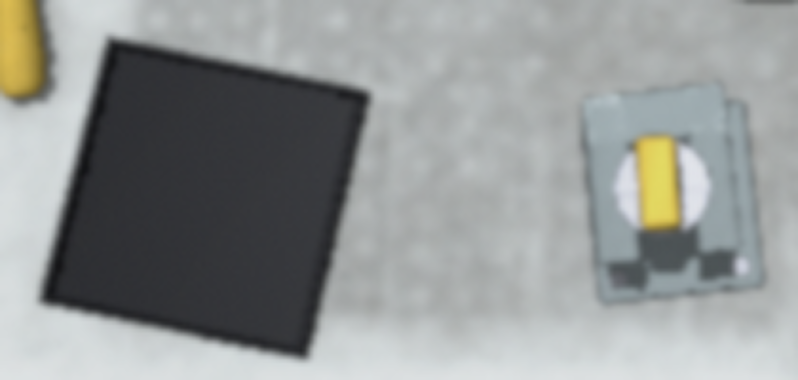

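View pics/c3.png

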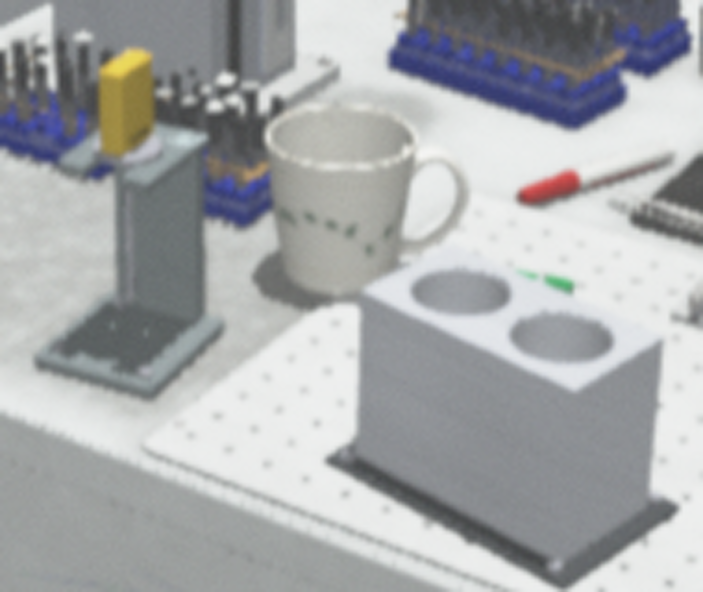

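```bash
cat > h.py <<'E'
import numpy as np, cv2
from cell import arm
from scipy.spatial.transform import Rotation as R
def ray(cam,uv,P=None):
    P=P or arm.camera_params(cam); M=R.from_rotvec(P["rvec"]).as_matrix(); K=P["camera_matrix"]
    c=-M.T@P["tvec"]; d=M.T@np.linalg.solve(K,[uv[0],uv[1],1.]); return c,d
def atz(cam,uv,z,P=None):
    c,d=ray(cam,uv,P); return c+d*(z-c[2])/d[2]
def proj(cam,X,P=None):
    P=P or arm.camera_params(cam)
    return cv2.projectPoints(np.array(X,float).reshape(-1,3),P["rvec"],P["tvec"],P["camera_matrix"],None)[0].reshape(-1,2)
def togo(pos,rotvec,st=None):
    "tool-frame dp and rotation to reach world pos/rot"
    s=st or arm.observe(); T=R.from_rotvec(s["ee_rot"])
    return T.inv().apply(np.array(pos)-s["position"]), (T.inv()*R.from_rotvec(rotvec)).as_rotvec()
E
python3 - <<'E'
from h import *
np.set_printoptions(precision=4,suppress=True)
for cam in("top","scene","wrist"): print(cam,ray(cam,(320,240)))
c1=lambda u,v:(u/5.7+390,v/5.7+255); c2=lambda u,v:(u/3.8+135,v/3.8+255); c3=lambda u,v:(u/3.7+250,v/3.7+200)
b=atz("top",c1(313,298),.11);r=atz("top",c1(546,343),.11);print("blue",b,"red",r,np.linalg.norm(b-r),"block yaw",np.degrees(np.arctan2(*(b-r)[[1,0]]))-90)
b=atz("scene",c3(461,291),.11);r=atz("scene",c3(562,337),.11);print("scene blue",b,"red",r,np.linalg.norm(b-r))
t=np.array([atz("top",c2(*p),.014) for p in((110,38),(370,93),(306,357),(42,300))]);print("tray",t.mean(0),[np.linalg.norm(t[i]-t[i-1]) for i in range(4)])
e=t[0]-t[1];print(np.degrees(np.arctan2(e[1],e[0]))-90)
h=np.array([atz("top",c2(*p),.186) for p in((637,138),(675,136),(678,228),(641,230))]);print("handle",h,h.mean(0));e=(h[0]+h[1]-h[2]-h[3]);print("yaw",np.degrees(np.arctan2(e[1],e[0])))
print("collar",atz("top",c2(662,188),.134))
f=[atz("top",c2(*p),.13) for p in((585,95),(722,83))];print("fork back",f)
E
```

```text
top (array([0.4025, 0.0973, 0.9336]), array([ 0.1714,  0.017 , -0.9851]))
scene (array([-0.4932, -0.5851,  0.6947]), array([ 0.7503,  0.4995, -0.433 ]))
wrist (array([0.1345, 0.6162, 0.3837]), array([ 0.2693, -0.0944, -0.9586]))
blue [ 0.4365 -0.0906  0.11  ] red [ 0.4243 -0.1555  0.11  ] 0.06610694680695783 block yaw -10.661982794213586
scene blue [ 0.4375 -0.093   0.11  ] red [ 0.4251 -0.1581  0.11  ] 0.06624353343006209
tray [0.4396 0.349  0.014 ] [np.float64(0.12727567184327185), np.float64(0.12978153602038014), np.float64(0.12692921946588098), np.float64(0.12890968902769726)]
-11.594089334417404
handle [[0.4556 0.1353 0.186 ]
 [0.4565 0.1206 0.186 ]
 [0.4211 0.1191 0.186 ]
 [0.4203 0.1333 0.186 ]] [0.4384 0.1271 0.186 ]
yaw 2.7856177943760816
collar [0.4387 0.1274 0.134 ]
fork back [array([0.4775, 0.1602, 0.13  ]), array([0.4828, 0.1028, 0.13  ])]
```

```bash
python3 - <<'E'
from h import *
np.set_printoptions(precision=4,suppress=True)
c3=lambda u,v:(u/3.7+250,v/3.7+200)
print("handle by scene",atz("scene",c3(126,61),.186))
for z in(.29,.38,.48): print(z,atz("top",(250,204),z),atz("top",(480,208),z))
yaw=np.radians(4)
# tool: x along hook y, z down
def tool(yaw): 
    x=np.array([-np.sin(yaw),np.cos(yaw),0]);z=np.array([0,0,-1.]);return R.from_matrix(np.column_stack([x,np.cross(z,x),z])).as_rotvec()
print(tool(yaw))
for z in(.24,.142): print(togo([.4385,.127,z],tool(yaw)))
E
```

```text
handle by scene [0.4385 0.1244 0.186 ]
0.29 [0.5621 0.2005 0.29  ] [ 0.5575 -0.0997  0.29  ]
0.38 [0.5398 0.1861 0.38  ] [ 0.5358 -0.0721  0.38  ]
0.48 [0.515 0.17  0.48 ] [ 0.5118 -0.0415  0.48  ]
[2.1426 2.2976 0.    ]
(array([-0.3572,  0.37  , -0.0134]), array([-0.0001,  0.0012, -0.4137]))
(array([-0.3571,  0.37  ,  0.0846]), array([-0.0001,  0.0012, -0.4137]))
```

```bash
python3 -m pendant '[{"dp":[-0.05,0.05,-0.013],"rotation":[0,0,-0.06],"fingers":-1},{"dp":[-0.09,0.09,-0.013],"rotation":[0,0,-0.12],"fingers":-1},{"dp":[-0.13,0.135,-0.013],"rotation":[0,0,-0.18],"fingers":-1},{"dp":[-0.17,0.18,-0.013],"rotation":[0,0,-0.24],"fingers":-1},{"dp":[-0.21,0.22,-0.013],"rotation":[0,0,-0.3],"fingers":-1},{"dp":[-0.25,0.26,-0.013],"rotation":[0,0,-0.36],"fingers":-1},{"dp":[-0.29,0.3,-0.013],"rotation":[0,0,-0.414],"fingers":-1},{"dp":[-0.33,0.34,-0.013],"rotation":[0,0,-0.414],"fingers":-1},{"dp":[-0.357,0.37,-0.013],"rotation":[0,0,-0.414],"fingers":-1},{"dp":[-0.357,0.37,-0.013],"rotation":[0,0,-0.414],"fingers":-1},{"dp":[-0.357,0.37,-0.013],"rotation":[0,0,-0.414],"fingers":-1}]' 
python3 - <<'E'
from h import *
print(arm.observe()["joints"])
cv2.imwrite("pics/w1.png",arm.get_image("wrist"))
E
```

```text
clock: 1.52
position: [0.4382, 0.1278, 0.2394]
ee_rot: [2.142, 2.298, -0.002]
force: [-0.2, 1.0, -0.4]
width: 0.994
[-0.59619984  0.14230173  0.22209633  1.95824884 -0.03544143  1.04590439
  1.28270796]
```

View pics/w1.png

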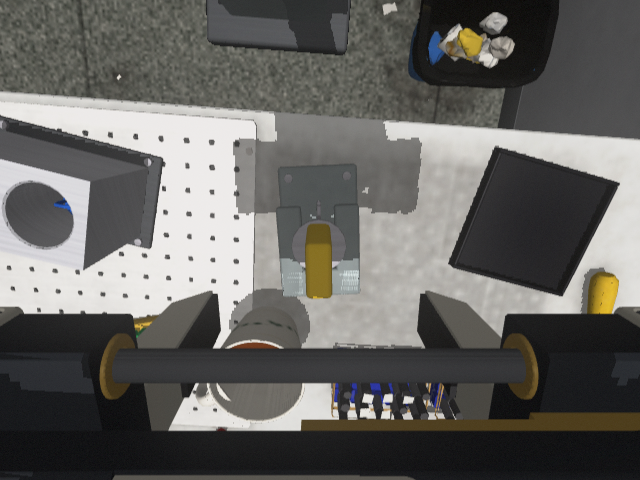

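```bash
python3 - <<'E'
from h import *
np.set_printoptions(precision=1,suppress=True)
y=np.radians(4);o=np.array([.4385,.127])
ux=np.array([np.cos(y),np.sin(y)]);uy=np.array([-np.sin(y),np.cos(y)])
for z in(.134,.186): print(z,proj("wrist",[[*(o+a*ux+b*uy),z] for a in(-.018,.018) for b in(-.008,.008)]).tolist())
cv2.imwrite("pics/w1c.png",cv2.resize(cv2.imread("pics/w1.png")[150:310,240:400],None,fx=3.7,fy=3.7,interpolation=cv2.INTER_CUBIC))
E
```

```text
0.134 [[305.2480327178179, 219.95851374831037], [327.79547970851235, 220.02186411466207], [305.6364316150625, 267.50937858814024], [327.31900839872696, 267.5726932289511]]
0.186 [[302.10586428128335, 240.94430136041186], [329.73163408066307, 241.02326692571182], [302.7240668029816, 297.72792290817927], [329.06262751545535, 297.80668219771013]]
```

View pics/w1c.png

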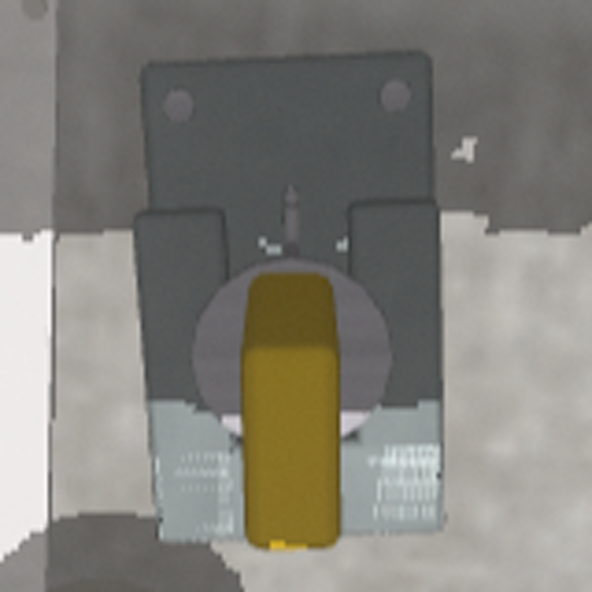

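The handle top face runs from (306,244) to (332,298) and is centred between the fingers at about u=319. The stand is turned about 2–3° more than the tool, which the fork easily allows. I'll go down and grip.

```bash
python3 -m pendant '[{"dp":[0,0,0.04],"rotation":[0,0,0],"fingers":-1},{"dp":[0,0,0.08],"rotation":[0,0,0],"fingers":-1},{"dp":[0,0,0.097],"rotation":[0,0,0],"fingers":-1},{"dp":[0,0,0.097],"rotation":[0,0,0],"fingers":-1},{"dp":[0,0,0.097],"rotation":[0,0,0],"fingers":1},{"dp":[0,0,0.097],"rotation":[0,0,0],"fingers":1},{"dp":[0,0,0.097],"rotation":[0,0,0],"fingers":1},{"dp":[0,0,0.097],"rotation":[0,0,0],"fingers":1},{"dp":[0,0,0.097],"rotation":[0,0,0],"fingers":1},{"dp":[0,0,0.097],"rotation":[0,0,0],"fingers":1}]' 40
python3 - <<'E'
from h import *
cv2.imwrite("pics/w2.png",arm.get_image("wrist"))
E
```

```text
clock: 2.82
position: [0.438, 0.1282, 0.1425]
ee_rot: [2.141, 2.299, -0.002]
force: [0.2, 1.0, -0.4]
width: 0.392
```

View pics/w2.png

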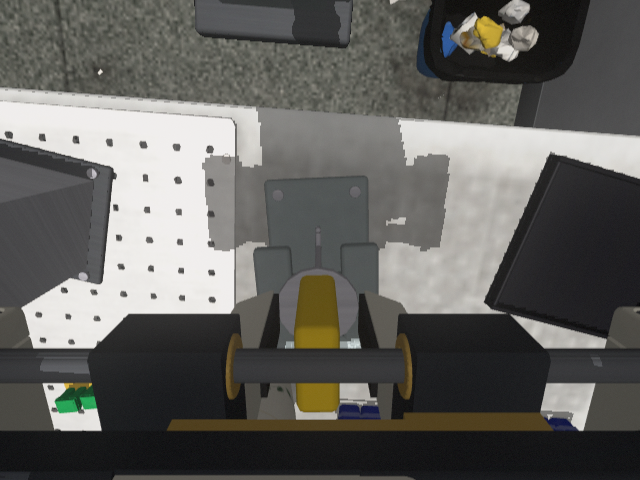

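Still closing (width 0.39, about 36 mm), so I'll continue.

```bash
python3 -m pendant '[{"dp":[0,0,0],"rotation":[0,0,0],"fingers":1},{"dp":[0,0,0],"rotation":[0,0,0],"fingers":1},{"dp":[0,0,0],"rotation":[0,0,0],"fingers":1},{"dp":[0,0,0],"rotation":[0,0,0],"fingers":1},{"dp":[0,0,0],"rotation":[0,0,0],"fingers":1},{"dp":[0,0,0],"rotation":[0,0,0],"fingers":1}]' 40
```

```text
clock: 3.62
position: [0.4379, 0.1281, 0.1424]
ee_rot: [2.141, 2.299, -0.002]
force: [-0.3, -0.5, -0.6]
width: 0.169
```

```bash
python3 -m pendant '[{"dp":[0,0,-0.02],"rotation":[0,0,0],"fingers":1},{"dp":[0,0,-0.06],"rotation":[0,0,0],"fingers":1},{"dp":[0,0,-0.1],"rotation":[0,0,0],"fingers":1},{"dp":[0,0,-0.14],"rotation":[0,0,0],"fingers":1},{"dp":[0,0,-0.14],"rotation":[0,0,0],"fingers":1},{"dp":[0,0,-0.14],"rotation":[0,0,0],"fingers":1}]' 40
python3 - <<'E'
from h import *
cv2.imwrite("pics/w3.png",arm.get_image("wrist"))
cv2.imwrite("pics/s3.png",arm.get_image("scene"))
E
```

```text
clock: 4.38
position: [0.4376, 0.1281, 0.2817]
ee_rot: [-2.14, -2.299, 0.003]
force: [-0.6, -0.7, -1.0]
width: 0.175
```

View pics/w3.png

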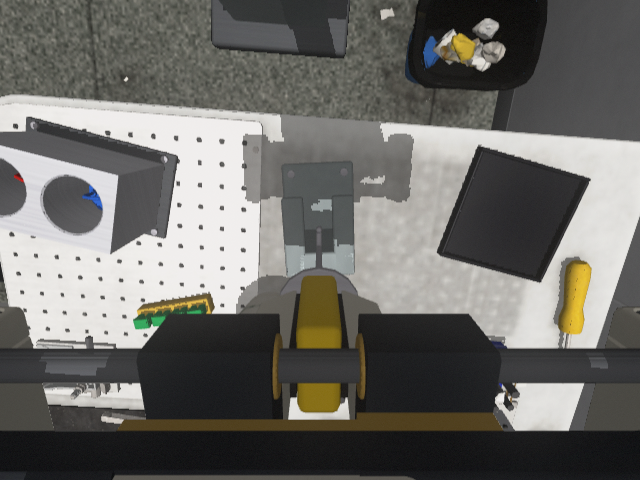

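View pics/s3.png

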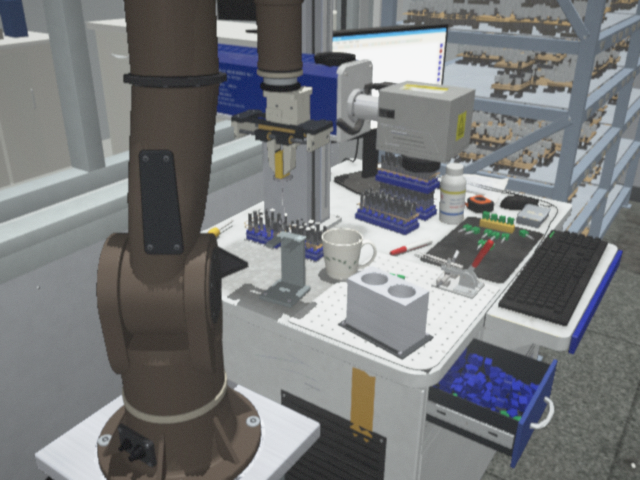

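```bash
python3 -m pendant '[{"dp":[-0.03,-0.002,0],"rotation":[0,0,0],"fingers":1},{"dp":[-0.08,-0.005,0],"rotation":[0,0,0],"fingers":1},{"dp":[-0.13,-0.009,0],"rotation":[0,0,0],"fingers":1},{"dp":[-0.18,-0.012,0],"rotation":[0,0,0],"fingers":1},{"dp":[-0.22,-0.015,0],"rotation":[0,0,0],"fingers":1},{"dp":[-0.237,-0.016,0],"rotation":[0,0,0],"fingers":1},{"dp":[-0.237,-0.016,0],"rotation":[0,0,0],"fingers":1},{"dp":[-0.237,-0.016,0],"rotation":[0,0,0],"fingers":1}]' 40
python3 - <<'E'
from h import *
import pickle
P=arm.camera_params("wrist");pickle.dump(P,open("P4.pkl","wb"))
a=arm.get_image("wrist")
cv2.imwrite("pics/w4.png",a)
q=proj("wrist",[[.4243,-.1555,.11],[.425,-.157,.11]],P);print(q,arm.observe()["joints"])
E
```

```text
clock: 5.48
position: [0.438, -0.1085, 0.281]
ee_rot: [-2.138, -2.299, 0.007]
force: [0.6, 1.0, -2.0]
width: 0.17
[[266.092353   203.6665926 ]
 [264.35339878 204.32972086]] [-0.28939537  0.0916924   0.45511231  1.91414087 -0.04157558  1.1490687
  1.82524163]
```

View pics/w4.png

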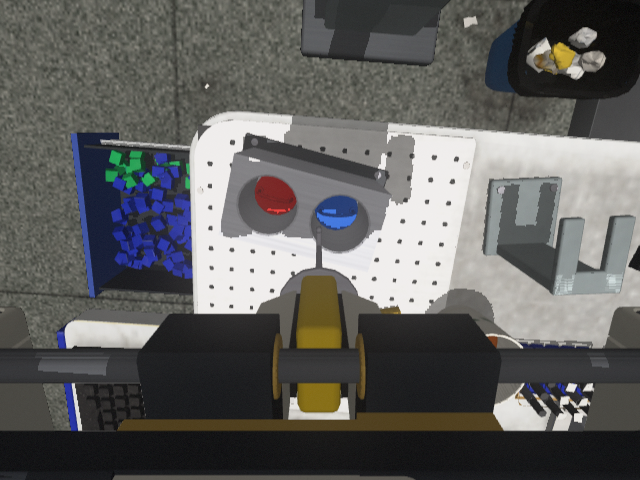

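```bash
python3 - <<'E'
import cv2
a=cv2.imread("pics/w4.png")
cv2.imwrite("pics/w4c.png",cv2.resize(a[160:270,225:385],None,fx=5,fy=5,interpolation=cv2.INTER_CUBIC))
E
```

```text
(no output)
```

View pics/w4c.png

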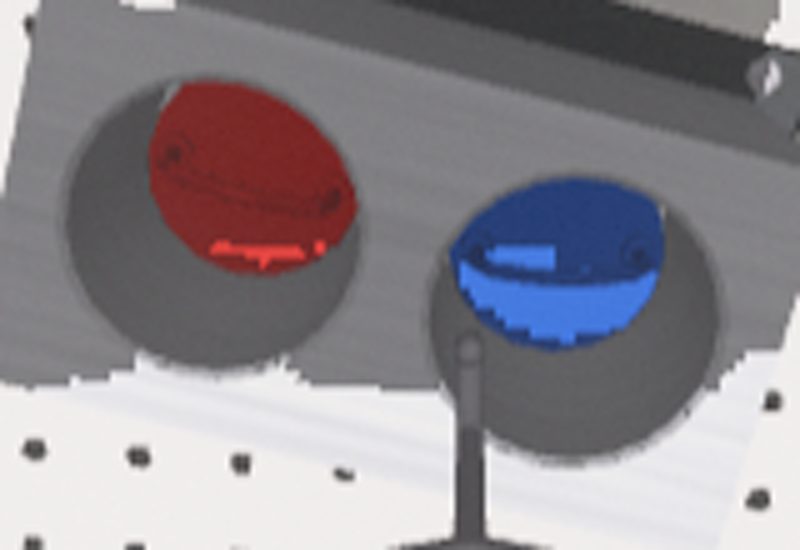

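```bash
python3 - <<'E'
from h import *
import pickle
np.set_printoptions(precision=4,suppress=True)
P=pickle.load(open("P4.pkl","rb"))
c=lambda u,v:(u/5+225,v/5+160)
f=lambda u,v,z:atz("wrist",c(u,v),z,P)
print("red rim",f(213,224,.11),"blue rim",f(573,321,.11))
l,r=f(175,153,.044),f(332,200,.044);print("legs",l,r,np.linalg.norm(l-r),(l+r)/2,"yaw",np.degrees(np.arctan2(*(r-l)[[1,0]]))-90)
m=(l+r)/2;u=(r-l)/np.linalg.norm(r-l)
# predicted bail pts
def back(X): return (proj("wrist",X,P)-[225,160])*5
for dy,z in((-.017,.044),(-.017,.06),(-.003,.0735),(.003,.0735),(.017,.06),(.017,.044)): 
    X=m+u*dy; print(dy,z,back([X[0],X[1],z]))
l,r=f(478,252,.044),f(635,250,.044);print("blue legs",l,r,np.linalg.norm(l-r),(l+r)/2)
# hook foot tip expected: 
s=arm.observe();p=s["position"]
print("hook J",back([[p[0]-.014,p[1]-.001,p[2]-.0124-.086],[p[0],p[1],p[2]-.0124-.097]]))
E
```

```text
red rim [ 0.4252 -0.1541  0.11  ] blue rim [ 0.438  -0.0897  0.11  ]
legs [ 0.4243 -0.1707  0.044 ] [ 0.4318 -0.1376  0.044 ] 0.033922436842667145 [ 0.428  -0.1541  0.044 ] yaw -12.686426626963751
-0.017 0.044 [[174.8192 152.9459]]
-0.017 0.06 [[162.8764 165.4612]]
-0.003 0.0735 [[222.1419 197.723 ]]
0.003 0.0735 [[252.0548 206.6361]]
0.017 0.06 [[326.6001 214.3544]]
0.017 0.044 [[332.1782 200.0533]]
blue legs [ 0.4406 -0.1062  0.044 ] [ 0.4377 -0.0732  0.044 ] 0.033147388137977685 [ 0.4391 -0.0897  0.044 ]
hook J [[468.0025 340.6483]
 [467.9594 414.5879]]
```

```bash
cat >> h.py <<'E'
def tool(deg):
    y=np.radians(deg); x=np.array([-np.sin(y),np.cos(y),0]);z=np.array([0,0,-1.]);return R.from_matrix(np.column_stack([x,np.cross(z,x),z])).as_rotvec()
E
python3 - <<'E'
from h import *
np.set_printoptions(precision=4,suppress=True)
print(togo([.4469,-.1584,.239],tool(-12.7)))
E
```

```text
(array([-0.0506,  0.0052,  0.0422]), array([-0.0039,  0.002 ,  0.2949]))
```

```bash
python3 -m pendant '[{"dp":[-0.02,0.002,0],"rotation":[0,0,0.1],"fingers":1},{"dp":[-0.04,0.004,0.01],"rotation":[-0.004,0.002,0.2],"fingers":1},{"dp":[-0.0506,0.0052,0.03],"rotation":[-0.004,0.002,0.295],"fingers":1},{"dp":[-0.0506,0.0052,0.0422],"rotation":[-0.004,0.002,0.295],"fingers":1},{"dp":[-0.0506,0.0052,0.0422],"rotation":[-0.004,0.002,0.295],"fingers":1},{"dp":[-0.0506,0.0052,0.0422],"rotation":[-0.004,0.002,0.295],"fingers":1},{"dp":[-0.0506,0.0052,0.0422],"rotation":[-0.004,0.002,0.295],"fingers":1}]' 40
python3 - <<'E'
from h import *
import pickle
P=arm.camera_params("wrist");pickle.dump(P,open("P5.pkl","wb"))
a=arm.get_image("wrist"); t=arm.get_image("top")
cv2.imwrite("pics/w5.png",a);cv2.imwrite("pics/t5.png",t)
q=proj("wrist",[.425,-.154,.11],P)[0].astype(int);print(q,arm.observe()["joints"])
u0,v0=q[0]-70,q[1]-55;print(u0,v0)
cv2.imwrite("pics/w5c.png",cv2.resize(a[v0:v0+110,u0:u0+150],None,fx=5,fy=5,interpolation=cv2.INTER_CUBIC))
E
```

```text
clock: 6.4
position: [0.4473, -0.1582, 0.2395]
ee_rot: [2.452, 1.963, 0.001]
force: [-0.1, -1.4, -1.0]
width: 0.173
[316 206] [-0.21908709  0.17657805  0.52704385  1.94046564 -0.10247058  1.04946587
  1.70195029]
246 151
```

View pics/w5c.png

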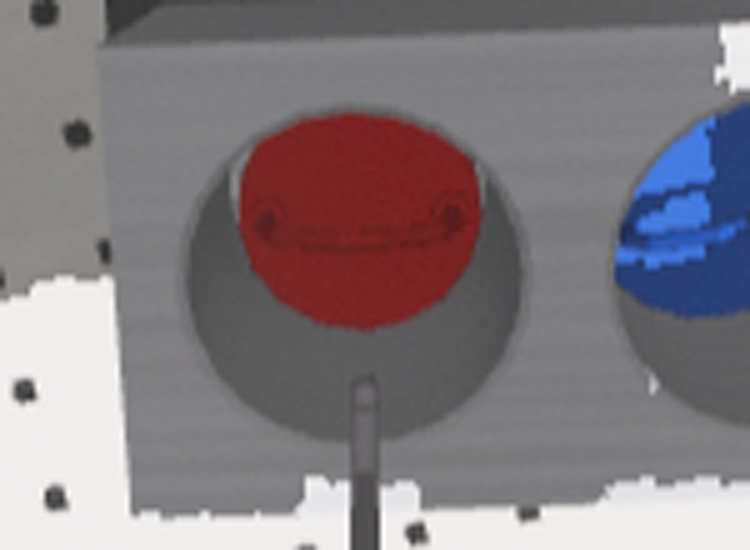

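View pics/t5.png

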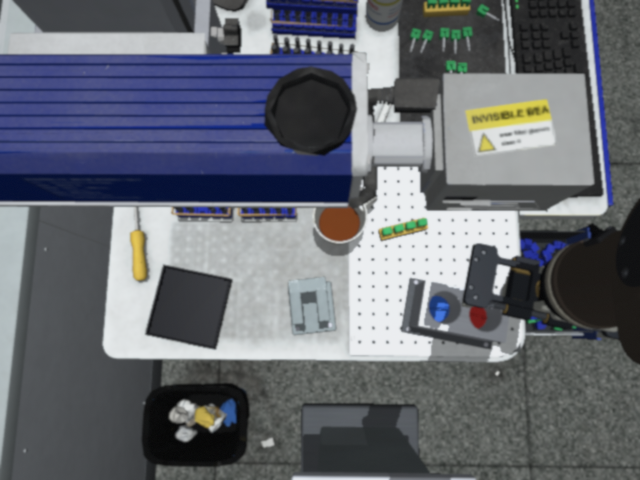

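```bash
python3 - <<'E'
from h import *
import pickle
np.set_printoptions(precision=4,suppress=True)
P=pickle.load(open("P5.pkl","rb"))
c=lambda u,v:(u/5+246,v/5+151)
f=lambda u,v,z:atz("wrist",c(u,v),z,P)
rim=f(355,275,.11)
l,r=f(267,221,.044),f(452,216,.044);m=(l+r)/2
yaw=np.degrees(np.arctan2(*(r-l)[[1,0]]))-90
print("rim",rim,"legs",np.linalg.norm(l-r),m,yaw, "crown-mid 2:",f(358,244,.0735))
s=arm.observe();p=s["position"];T=R.from_rotvec(s["ee_rot"]).as_matrix();hx=T[:,1]
def back(X): return (proj("wrist",X,P)-[246,151])*5
o=p+T[:,2]*.0124
print("lip top pred",back(o+T[:,2]*.086-hx*.014),"foot shaft",back(o+T[:,2]*.097))
# along hx coordinates
print("lip",-14,"crown rel shaft mm",(m-p)@hx*1e3,"bore",(rim-p)@hx*1e3,"lateral crown",(m-p)@T[:,0]*1e3,(rim-p)@T[:,0]*1e3, "tilt",T[:,2])
E
```

```text
rim [ 0.425 -0.154  0.11 ] legs 0.03455060782128453 [ 0.4278 -0.1541  0.044 ] -11.04148400367032 crown-mid 2: [ 0.4271 -0.1541  0.0735]
lip top pred [[358.8639 381.2307]] foot shaft [[359.0326 454.6692]]
lip -14 crown rel shaft mm -19.99834829809257 bore -22.691368696933104 lateral crown -0.17144633226495157 -0.6855125931915191 tilt [ 0.001   0.0001 -1.    ]
```

The wrist view shows the bail legs at crop (267,221) and (452,216), 34.5 mm apart where 34 is expected. The hook is on the bail's mid line, with about 1.3 mm to the bore and 2.4 mm to the crown. I'll shift 0.5 mm towards the crown and go down in stages.

```bash
python3 -m pendant '[{"dp":[0,-0.0005,0.01],"rotation":[0,0,0],"fingers":1},{"dp":[0,-0.0006,0.03],"rotation":[0,0,0],"fingers":1},{"dp":[0,-0.0006,0.05],"rotation":[0,0,0],"fingers":1},{"dp":[0,-0.0006,0.06],"rotation":[0,0,0],"fingers":1},{"dp":[0,-0.0006,0.06],"rotation":[0,0,0],"fingers":1},{"dp":[0,-0.0006,0.06],"rotation":[0,0,0],"fingers":1}]' 40
python3 - <<'E'
from h import *
import pickle
P=arm.camera_params("wrist");pickle.dump(P,open("P6.pkl","wb"))
a=arm.get_image("wrist")
q=proj("wrist",[.425,-.154,.11],P)[0].astype(int);print(q)
u0,v0=q[0]-70,q[1]-55;print(u0,v0)
cv2.imwrite("pics/w6c.png",cv2.resize(a[v0:v0+120,u0:u0+150],None,fx=5,fy=5,interpolation=cv2.INTER_CUBIC))
E
```

```text
clock: 7.25
position: [0.447, -0.1583, 0.1799]
ee_rot: [2.452, 1.962, 0.002]
force: [0.4, -0.0, -1.1]
width: 0.172
[316 225]
246 170
```

View pics/w6c.png

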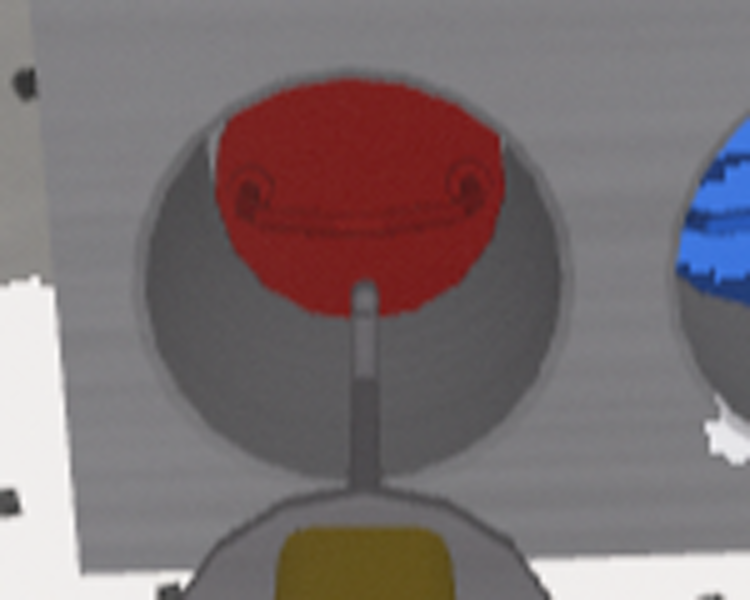

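The lip is clear of both crown and bore, with no contact force. Next: down, in under the crown, then up slightly to seat.

```bash
python3 -m pendant '[{"dp":[0,0,0.01],"rotation":[0,0,0],"fingers":1},{"dp":[0,0,0.0175],"rotation":[0,0,0],"fingers":1},{"dp":[0,0,0.0175],"rotation":[0,0,0],"fingers":1},{"dp":[0,0,0.0175],"rotation":[0,0,0],"fingers":1},{"dp":[0,-0.006,0.0175],"rotation":[0,0,0],"fingers":1},{"dp":[0,-0.0125,0.0175],"rotation":[0,0,0],"fingers":1},{"dp":[0,-0.0125,0.0175],"rotation":[0,0,0],"fingers":1},{"dp":[0,-0.0125,0.0175],"rotation":[0,0,0],"fingers":1}]' 40
python3 - <<'E'
from h import *
P=arm.camera_params("wrist")
a=arm.get_image("wrist")
q=proj("wrist",[.425,-.154,.11],P)[0].astype(int);print(q)
u0,v0=q[0]-70,q[1]-65;print(u0,v0)
cv2.imwrite("pics/w7c.png",cv2.resize(a[v0:v0+120,u0:u0+150],None,fx=5,fy=5,interpolation=cv2.INTER_CUBIC))
E
```

```text
clock: 8.3
position: [0.4351, -0.1556, 0.1627]
ee_rot: [2.452, 1.962, 0.003]
force: [-0.0, -0.7, -1.6]
width: 0.171
[316 253]
246 188
```

View pics/w7c.png

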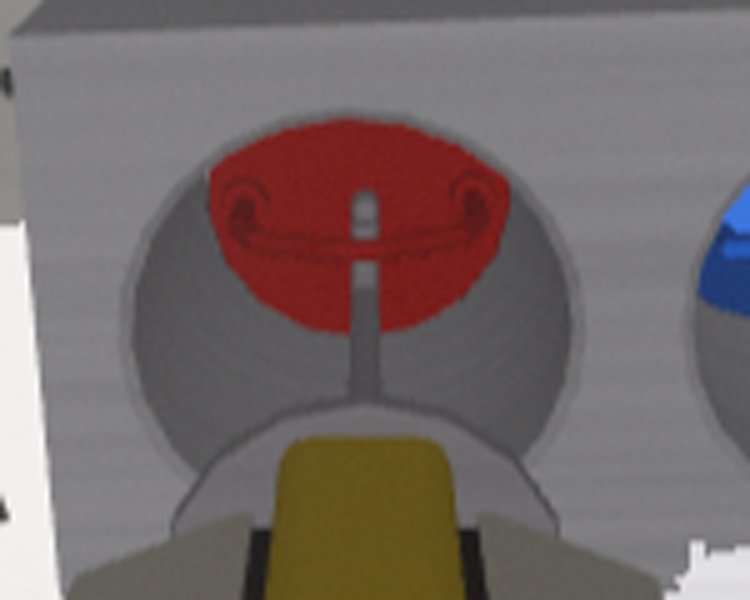

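The foot passes under the crown and the lip shows beyond it at crop (365,195). I'll lift, easing towards the bore axis.

```bash
python3 -m pendant '[{"dp":[0,0,-0.008],"rotation":[0,0,0],"fingers":1},{"dp":[0,0,-0.015],"rotation":[0,0,0],"fingers":1},{"dp":[0,-0.001,-0.02],"rotation":[0,0,0],"fingers":1},{"dp":[0,-0.002,-0.03],"rotation":[0,0,0],"fingers":1},{"dp":[0,-0.003,-0.04],"rotation":[0,0,0],"fingers":1},{"dp":[0,-0.003,-0.04],"rotation":[0,0,0],"fingers":1},{"dp":[0,-0.003,-0.04],"rotation":[0,0,0],"fingers":1}]' 40
python3 - <<'E'
from h import *
P=arm.camera_params("wrist")
a=arm.get_image("wrist")
q=proj("wrist",[.425,-.154,.11],P)[0].astype(int);print(q)
u0,v0=q[0]-70,q[1]-65;print(u0,v0)
cv2.imwrite("pics/w8c.png",cv2.resize(a[v0:v0+120,u0:u0+150],None,fx=5,fy=5,interpolation=cv2.INTER_CUBIC))
E
```

```text
clock: 9.22
position: [0.4321, -0.1549, 0.2026]
ee_rot: [2.452, 1.962, 0.003]
force: [0.7, -0.7, -2.2]
width: 0.169
[316 239]
246 174
```

View pics/w8c.png

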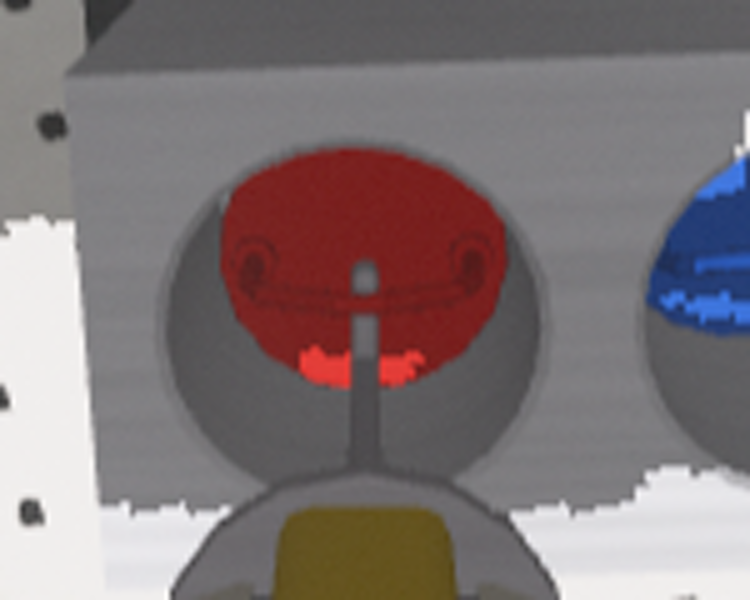

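The capsule is hanging and level in the bore. I'll keep lifting.

```bash
python3 -m pendant '[{"dp":[0,0,-0.015],"rotation":[0,0,0],"fingers":1},{"dp":[0,0,-0.03],"rotation":[0,0,0],"fingers":1},{"dp":[0,0,-0.045],"rotation":[0,0,0],"fingers":1},{"dp":[0,0,-0.06],"rotation":[0,0,0],"fingers":1},{"dp":[0,0,-0.075],"rotation":[0,0,0],"fingers":1},{"dp":[0,0,-0.09],"rotation":[0,0,0],"fingers":1},{"dp":[0,0,-0.105],"rotation":[0,0,0],"fingers":1},{"dp":[0,0,-0.115],"rotation":[0,0,0],"fingers":1},{"dp":[0,0,-0.115],"rotation":[0,0,0],"fingers":1},{"dp":[0,0,-0.115],"rotation":[0,0,0],"fingers":1}]' 40
python3 - <<'E'
from h import *
P=arm.camera_params("wrist")
np.set_printoptions(precision=4,suppress=True)
cv2.imwrite("pics/w9.png",arm.get_image("wrist"));cv2.imwrite("pics/s9.png",arm.get_image("scene"))
c=arm.observe()
print(c["joints"])
E
```

```text
clock: 10.52
position: [0.4315, -0.1547, 0.317]
ee_rot: [2.452, 1.962, 0.002]
force: [-0.9, -0.7, -3.0]
width: 0.171
[-0.2567  0.0724  0.5299  1.8459 -0.0391  1.2324  1.6349]
```

View pics/w9.png

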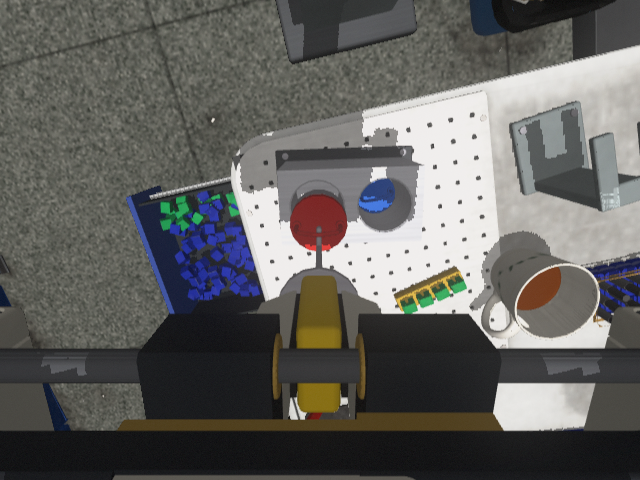

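View pics/s9.png

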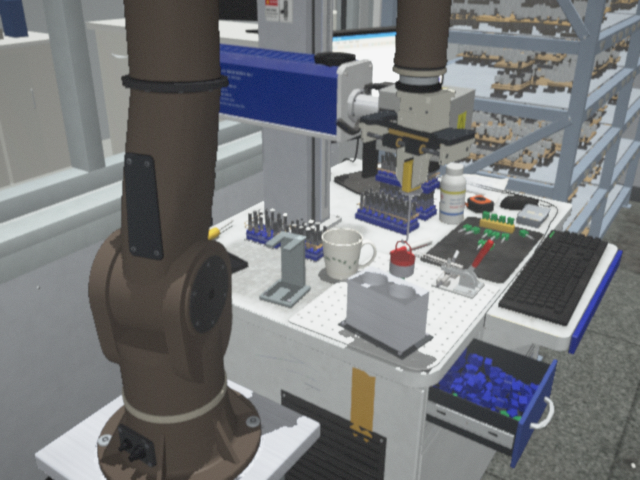

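```bash
python3 -m pendant '[{"dp":[0.008,-0.0016,0],"rotation":[0,0,0],"fingers":1},{"dp":[0.024,-0.0047,0],"rotation":[0,0,0],"fingers":1},{"dp":[0.048,-0.0093,0],"rotation":[0,0,0],"fingers":1},{"dp":[0.078,-0.0151,0],"rotation":[0,0,0],"fingers":1},{"dp":[0.11,-0.0213,0],"rotation":[0,0,0],"fingers":1},{"dp":[0.142,-0.0275,0],"rotation":[0,0,0],"fingers":1},{"dp":[0.174,-0.0338,0],"rotation":[0,0,0],"fingers":1},{"dp":[0.206,-0.04,0],"rotation":[0,0,0],"fingers":1},{"dp":[0.238,-0.0462,0],"rotation":[0,0,0],"fingers":1},{"dp":[0.27,-0.0524,0],"rotation":[0,0,0],"fingers":1},{"dp":[0.302,-0.0586,0],"rotation":[0,0,0],"fingers":1},{"dp":[0.334,-0.0648,0],"rotation":[0,0,0],"fingers":1},{"dp":[0.366,-0.0711,0],"rotation":[0,0,0],"fingers":1},{"dp":[0.398,-0.0773,0],"rotation":[0,0,0],"fingers":1},{"dp":[0.428,-0.0831,0],"rotation":[0,0,0],"fingers":1},{"dp":[0.454,-0.0882,0],"rotation":[0,0,0],"fingers":1},{"dp":[0.473,-0.0918,0],"rotation":[0,0,0],"fingers":1},{"dp":[0.484,-0.094,0],"rotation":[0,0,0],"fingers":1},{"dp":[0.489,-0.095,0],"rotation":[0,0,0],"fingers":1},{"dp":[0.489,-0.095,0],"rotation":[0,0,0],"fingers":1}]' 40
python3 - <<'E'
from h import *
np.set_printoptions(precision=4,suppress=True)
cv2.imwrite("pics/w10.png",arm.get_image("wrist"));cv2.imwrite("pics/t10.png",arm.get_image("top"))
print(arm.observe()["joints"])
E
```

```text
clock: 13.12
position: [0.446, 0.3428, 0.3169]
ee_rot: [2.453, 1.962, 0.001]
force: [0.4, -0.1, -2.1]
width: 0.17
[-0.843   0.2682  0.1213  1.596  -0.0324  1.2786  0.632 ]
```

View pics/w10.png

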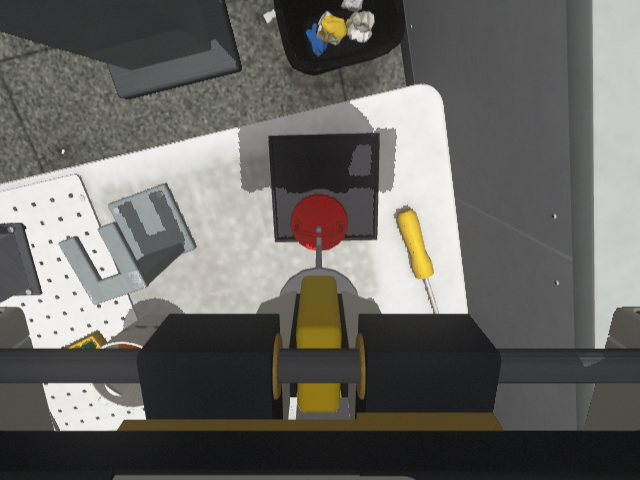

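View pics/t10.png

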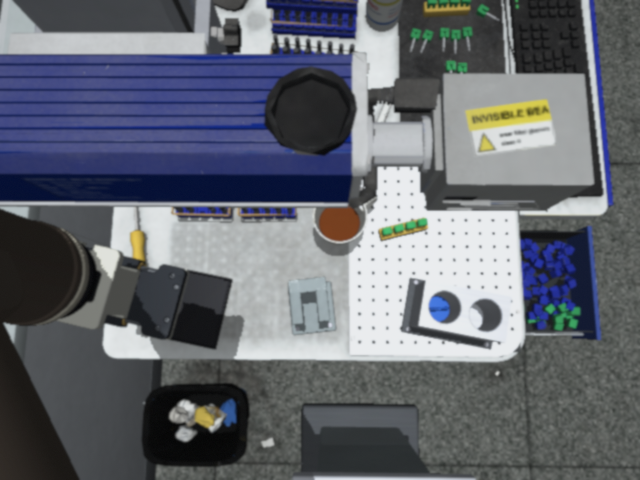

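```bash
python3 - <<'E'
from h import *
np.set_printoptions(precision=4,suppress=True)
t=np.array([atz("wrist",p,.014) for p in((269,137),(378,133),(378,239),(275,241))]);print(t,t.mean(0),[np.linalg.norm(t[i]-t[i-1]) for i in range(4)])
E
python3 -m pendant '[{"dp":[0,0,0.01],"rotation":[0,0,0],"fingers":1},{"dp":[0,0,0.03],"rotation":[0,0,0],"fingers":1},{"dp":[0,0,0.055],"rotation":[0,0,0],"fingers":1},{"dp":[0,0,0.08],"rotation":[0,0,0],"fingers":1},{"dp":[0,0,0.1],"rotation":[0,0,0],"fingers":1},{"dp":[0,0,0.115],"rotation":[0,0,0],"fingers":1},{"dp":[0,0,0.12],"rotation":[0,0,0],"fingers":1},{"dp":[0,0,0.12],"rotation":[0,0,0],"fingers":1},{"dp":[0,0,0.12],"rotation":[0,0,0],"fingers":1}]' 40
python3 - <<'E'
from h import *
cv2.imwrite("pics/w11.png",arm.get_image("wrist"))
E
```

```text
[[0.3665 0.3014 0.014 ]
 [0.3899 0.426  0.014 ]
 [0.5164 0.4037 0.014 ]
 [0.4904 0.2762 0.014 ]] [0.4408 0.3518 0.014 ] [np.float64(0.12649125539207687), np.float64(0.1267554019528046), np.float64(0.12839822268518875), np.float64(0.1301232504632333)]
clock: 14.35
position: [0.4467, 0.3426, 0.1977]
ee_rot: [2.453, 1.961, 0.003]
force: [-0.0, -0.5, -3.0]
width: 0.174
```

View pics/w11.png

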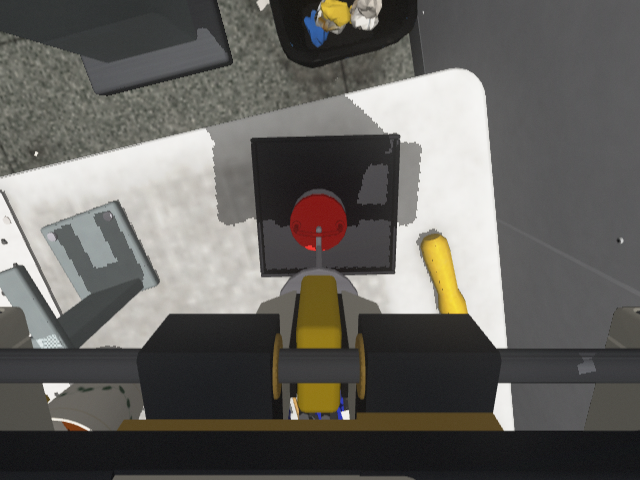

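```bash
python3 -m pendant '[{"dp":[0,0,0.008],"rotation":[0,0,0],"fingers":1},{"dp":[0,0,0.015],"rotation":[0,0,0],"fingers":1},{"dp":[0,0,0.02],"rotation":[0,0,0],"fingers":1},{"dp":[0,0,0.024],"rotation":[0,0,0],"fingers":1},{"dp":[0,0,0.027],"rotation":[0,0,0],"fingers":1},{"dp":[0,0,0.03],"rotation":[0,0,0],"fingers":1},{"dp":[0,0,0.033],"rotation":[0,0,0],"fingers":1},{"dp":[0,0,0.036],"rotation":[0,0,0],"fingers":1},{"dp":[0,0,0.036],"rotation":[0,0,0],"fingers":1},{"dp":[0,0,0.036],"rotation":[0,0,0],"fingers":1}]' 40
python3 - <<'E'
from h import *
a=arm.get_image("wrist");P=arm.camera_params("wrist")
o=arm.observe()["position"]
q=proj("wrist",[o[0]-.007,o[1],.05],P)[0].astype(int);u0,v0=q[0]-75,q[1]-60;print(u0,v0)
cv2.imwrite("pics/w12c.png",cv2.resize(a[v0:v0+110,u0:u0+150],None,fx=5,fy=5,interpolation=cv2.INTER_CUBIC))
cv2.imwrite("pics/s12.png",arm.get_image("scene"))
E
```

```text
clock: 15.65
position: [0.4468, 0.3427, 0.1618]
ee_rot: [2.453, 1.961, 0.004]
force: [0.2, -0.6, -0.8]
width: 0.172
240 171
```

View pics/w12c.png

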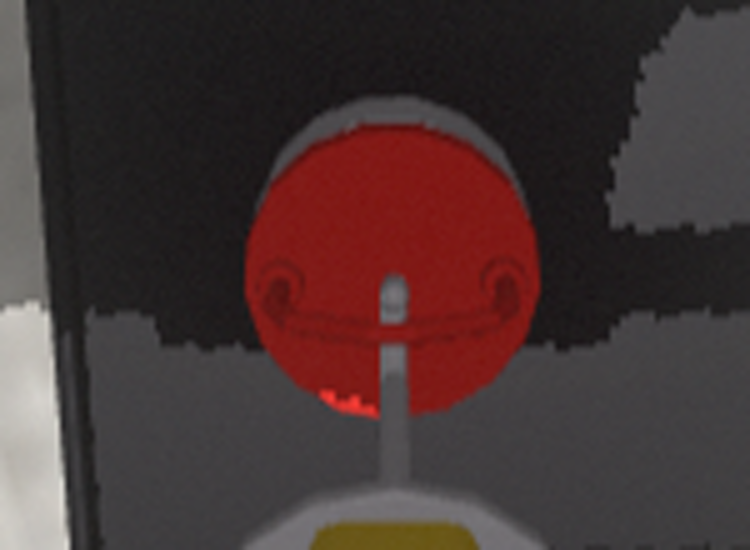

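The capsule stands upright and unloaded. I'll go 4 mm lower, slide the hook out along +x, then raise it.

```bash
python3 -m pendant '[{"dp":[0,0,0.004],"rotation":[0,0,0],"fingers":1},{"dp":[0,0,0.004],"rotation":[0,0,0],"fingers":1},{"dp":[0,0.006,0.004],"rotation":[0,0,0],"fingers":1},{"dp":[0,0.012,0.004],"rotation":[0,0,0],"fingers":1},{"dp":[0,0.018,0.004],"rotation":[0,0,0],"fingers":1},{"dp":[0,0.018,0.004],"rotation":[0,0,0],"fingers":1},{"dp":[0,0.018,0.004],"rotation":[0,0,0],"fingers":1}]' 40
python3 - <<'E'
from h import *
a=arm.get_image("wrist");P=arm.camera_params("wrist")
q=proj("wrist",[.44,.344,.05],P)[0].astype(int);u0,v0=q[0]-75,q[1]-60;print(u0,v0)
cv2.imwrite("pics/w13c.png",cv2.resize(a[v0:v0+110,u0:u0+150],None,fx=5,fy=5,interpolation=cv2.INTER_CUBIC))
E
```

```text
clock: 16.62
position: [0.4643, 0.3388, 0.1578]
ee_rot: [2.453, 1.961, 0.004]
force: [0.3, 0.1, -1.6]
width: 0.174
242 149
```

View pics/w13c.png

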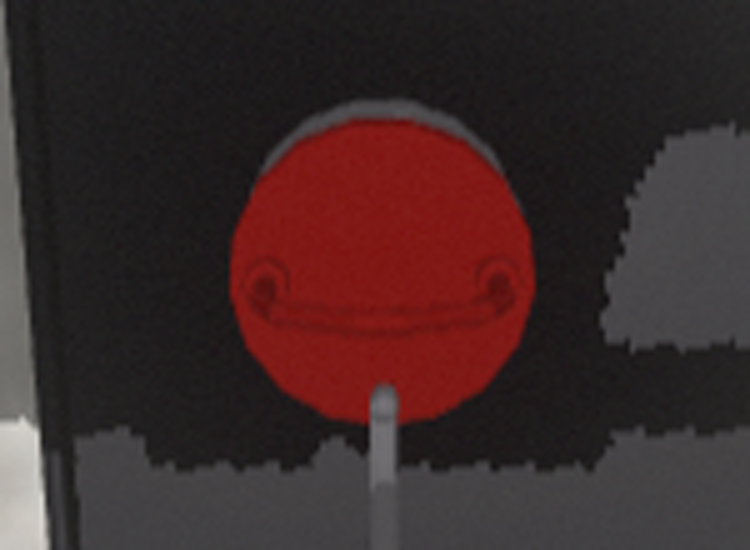

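The hook is clear of the bail, with the lip at crop (384,395) below the lid edge. Raising.

```bash
python3 -m pendant '[{"dp":[0,0,-0.015],"rotation":[0,0,0],"fingers":1},{"dp":[0,0,-0.045],"rotation":[0,0,0],"fingers":1},{"dp":[0,-0.01,-0.085],"rotation":[0,0,0],"fingers":1},{"dp":[0,-0.02,-0.125],"rotation":[0,0,0],"fingers":1},{"dp":[0,-0.02,-0.125],"rotation":[0,0,0],"fingers":1},{"dp":[0,-0.02,-0.125],"rotation":[0,0,0],"fingers":1}]' 40
python3 - <<'E'
from h import *
np.set_printoptions(precision=4,suppress=True)
print(togo([.438,.1282,.282],tool(5)))
cv2.imwrite("pics/w14.png",arm.get_image("wrist"))
E
```

```text
clock: 17.42
position: [0.4443, 0.343, 0.2831]
ee_rot: [2.453, 1.961, 0.004]
force: [-0.8, 0.5, -1.2]
width: 0.176
(array([-0.2109,  0.0411,  0.0009]), array([ 0.0025, -0.0013, -0.3091]))
```

View pics/w14.png

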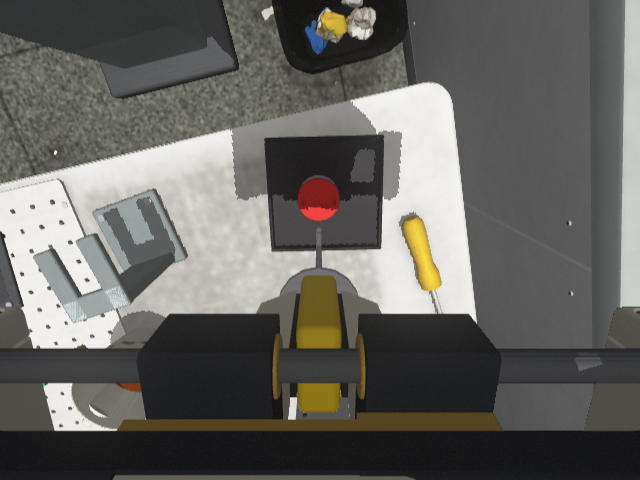

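The red capsule stands at (319,199), inside the tray. Back to the stand.

```bash
python3 -m pendant '[{"dp":[-0.02,0.004,0],"rotation":[0,0,-0.05],"fingers":1},{"dp":[-0.06,0.012,0],"rotation":[0,0,-0.12],"fingers":1},{"dp":[-0.1,0.02,0],"rotation":[0,0,-0.19],"fingers":1},{"dp":[-0.14,0.028,0],"rotation":[0,0,-0.26],"fingers":1},{"dp":[-0.18,0.036,0],"rotation":[0.0025,-0.001,-0.309],"fingers":1},{"dp":[-0.211,0.041,0.001],"rotation":[0.0025,-0.001,-0.309],"fingers":1},{"dp":[-0.211,0.041,0.001],"rotation":[0.0025,-0.001,-0.309],"fingers":1},{"dp":[-0.211,0.041,0.001],"rotation":[0.0025,-0.001,-0.309],"fingers":1},{"dp":[-0.211,0.041,0.001],"rotation":[0.0025,-0.001,-0.309],"fingers":1}]' 40
python3 - <<'E'
from h import *
np.set_printoptions(precision=4,suppress=True)
print(togo([.438,.1282,.144],tool(5)))
a=arm.get_image("wrist");cv2.imwrite("pics/w15c.png",cv2.resize(a[140:300,240:400],None,fx=3.7,fy=3.7,interpolation=cv2.INTER_CUBIC))
E
```

```text
clock: 18.6
position: [0.4375, 0.1289, 0.281]
ee_rot: [-2.121, -2.317, 0.003]
force: [0.2, -0.0, -0.9]
width: 0.174
(array([-0.0006,  0.0006,  0.137 ]), array([-0.0017,  0.0007,  0.0012]))
```

View pics/w15c.png

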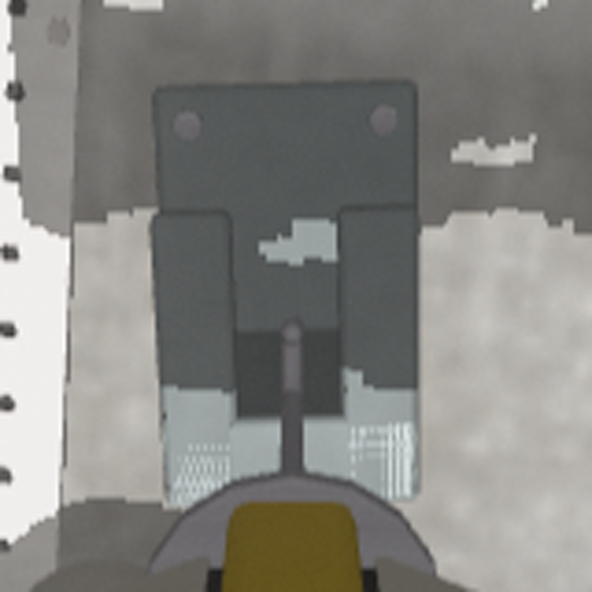

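The shaft and lip are centred over the slot (u=292, slot 234–342). Lowering.

```bash
python3 -m pendant '[{"dp":[-0.0006,0.0006,0.02],"rotation":[0,0,0],"fingers":1},{"dp":[-0.0006,0.0006,0.05],"rotation":[0,0,0],"fingers":1},{"dp":[-0.0006,0.0006,0.085],"rotation":[0,0,0],"fingers":1},{"dp":[-0.0006,0.0006,0.115],"rotation":[0,0,0],"fingers":1},{"dp":[-0.0006,0.0006,0.13],"rotation":[0,0,0],"fingers":1},{"dp":[-0.0006,0.0006,0.136],"rotation":[0,0,0],"fingers":1},{"dp":[-0.0006,0.0006,0.1385],"rotation":[0,0,0],"fingers":1},{"dp":[-0.0006,0.0006,0.1385],"rotation":[0,0,0],"fingers":1},{"dp":[-0.0006,0.0006,0.1385],"rotation":[0,0,0],"fingers":1}]' 40
python3 - <<'E'
from h import *
cv2.imwrite("pics/w16.png",arm.get_image("wrist"))
s=arm.get_image("scene");cv2.imwrite("pics/s16c.png",cv2.resize(s[170:330,220:420],None,fx=3.7,fy=3.7,interpolation=cv2.INTER_CUBIC))
E
```

```text
clock: 19.77
position: [0.4384, 0.1283, 0.1431]
ee_rot: [-2.121, -2.318, 0.001]
force: [-0.7, 0.2, -1.0]
width: 0.171
```

View pics/w16.png

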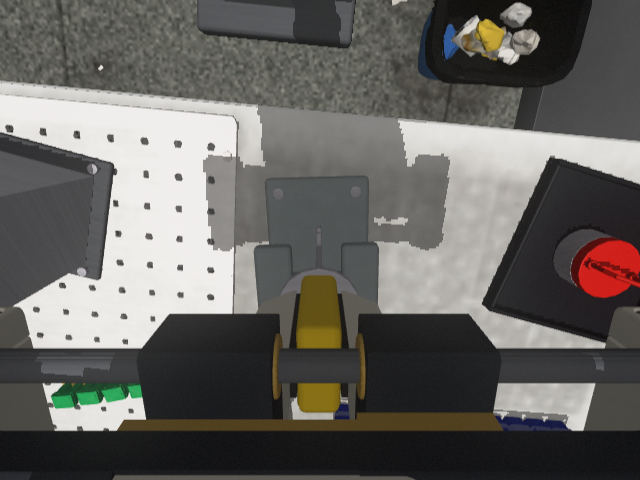

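View pics/s16c.png

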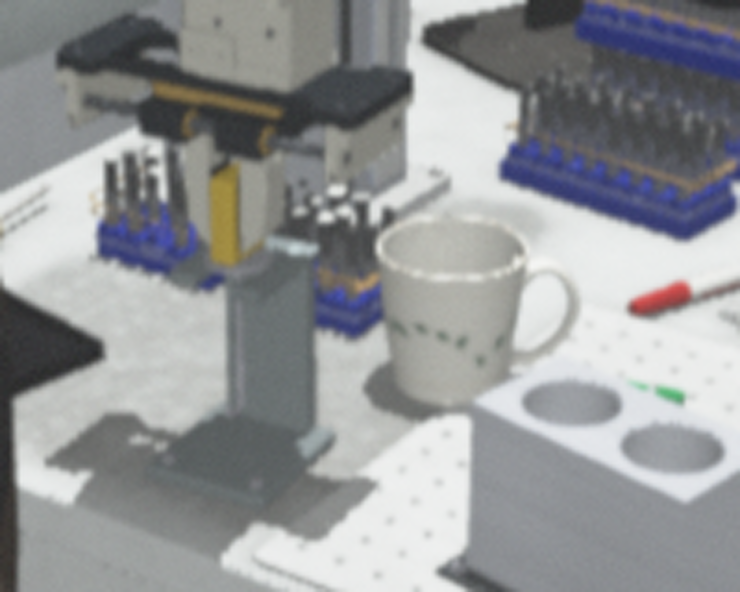

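```bash
python3 -m pendant '[{"dp":[0,0,0.001],"rotation":[0,0,0],"fingers":1},{"dp":[0,0,0.001],"rotation":[0,0,0],"fingers":1},{"dp":[0,0,0.001],"rotation":[0,0,0],"fingers":-1},{"dp":[0,0,0.001],"rotation":[0,0,0],"fingers":-1},{"dp":[0,0,0.001],"rotation":[0,0,0],"fingers":-1},{"dp":[0,0,0.001],"rotation":[0,0,0],"fingers":-1},{"dp":[0,0,0.001],"rotation":[0,0,0],"fingers":-1},{"dp":[0,0,0.001],"rotation":[0,0,0],"fingers":-1},{"dp":[0,0,0.001],"rotation":[0,0,0],"fingers":-1},{"dp":[0,0,0.001],"rotation":[0,0,0],"fingers":-1}]'
python3 -m pendant '[{"dp":[0,0,-0.02],"rotation":[0,0,0],"fingers":-1},{"dp":[0,0,-0.06],"rotation":[0,0,0],"fingers":-1},{"dp":[0,0,-0.11],"rotation":[0,0,0],"fingers":-1},{"dp":[0,0,-0.14],"rotation":[0,0,0],"fingers":-1},{"dp":[0,0,-0.14],"rotation":[0,0,0],"fingers":-1},{"dp":[0,0,-0.14],"rotation":[0,0,0],"fingers":-1},{"dp":[0,0,-0.14],"rotation":[0,0,0],"fingers":-1},{"dp":[0,0,-0.14],"rotation":[0,0,0],"fingers":-1}]'
python3 - <<'E'
from h import *
cv2.imwrite("pics/w17.png",arm.get_image("wrist"));cv2.imwrite("pics/s17.png",arm.get_image("scene"))
E
```

```text
clock: 21.12
position: [0.4382, 0.1282, 0.142]
ee_rot: [-2.121, -2.317, 0.001]
force: [-0.0, -0.2, -0.4]
width: 0.978
clock: 22.12
position: [0.438, 0.1281, 0.2812]
ee_rot: [-2.12, -2.317, 0.004]
force: [0.3, 0.0, -0.4]
width: 1.0
```

View pics/w17.png

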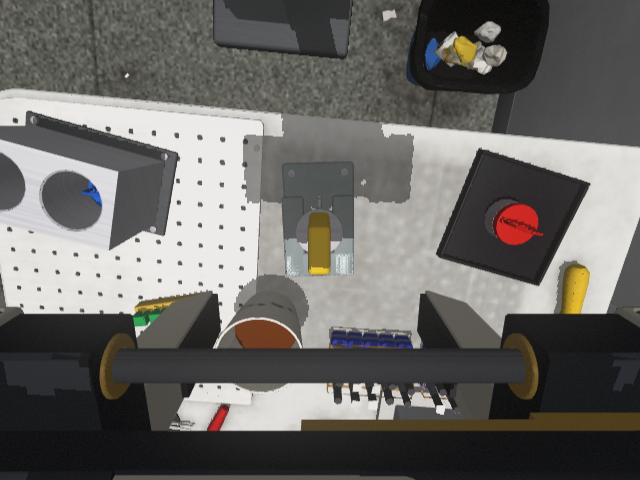

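View pics/s17.png

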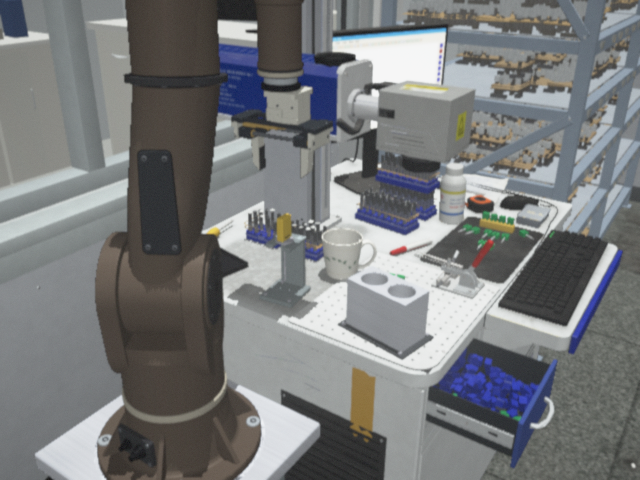

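The hook hangs upright in the fork at wrist (319,240), and the red capsule stands in the tray at (516,223). The blue capsule is in its well and the gripper is open and clear, so I'm handing in.

```bash
python3 -c "
from cell import arm
print(arm.sign_off())"
```

```text
the job is handed in; nothing more can be done
None
```

The job is done and handed in at about 22 s of the 72 s allowed. I took the hook from its stand, hooked the red capsule's bail in the well and drew the capsule out. I set it down in the tray, slipped the hook out of the bail, and hung the hook back in the fork.

- **Last pictures:** the red capsule stands upright inside the tray. The hook hangs upright in the fork with its collar on the prongs, the blue capsule is still in its well, and the gripper is open and about 140 mm above the hook grasp height.
- **Handling:** only the hook touched the red capsule. Wrist force stayed around 3 N or less in every reading I took.
- **Measurements:** the top, scene and wrist cameras agreed to about 2–4 mm. I used the wrist values for the hooking.

No check failed. After hand-in I could not look again.

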